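# Close a thin-walled telescoping sleeve gently in its sprung cradle

## Task

Close the telescoping sleeve that lies in the sprung cradle: push the thin innermost tube fully home into the middle tube first, then the middle tube fully home into the outer one. The tubes are thin and dent easily, so push gently, never with more than 20 N. Then back away from it, and leave the loose parts around it where they are.

Things in the scene. Friction and masses are not known exactly. Their poses are not given: they have to be found in the camera images.
- sleeve_stand: Fixed cradle: base plate (245 x 76 x 10 mm) with a sprung carriage holding a level telescoping sleeve, axis 42 mm above the worktop, highest point 67 mm. Origin on the worktop under the axis, at the plate's front edge; x = the direction in which the tubes are pushed in, z up. The plate spans x 0 to 245 mm (spring housing at its back); the tubes stick out to negative x over bare worktop.
- cap_face (a point): Centre of the front face of the round cap (32 mm diameter, 8 mm thick) at the free end of the innermost tube (22 mm diameter), 42 mm above the worktop. The flat face looks along the cradle's -x; push it along the cradle's +x. Its axes are parallel to the cradle's.
- collar_face (a point): Centre of the front face of the round collar (40 mm diameter, 8 mm thick) at the free end of the middle tube (31 mm diameter). With the innermost tube fully home its cap rests on this collar (cap face 8 mm in front of this face), and pushing on the cap then pushes the middle tube.
- outer_mouth (a point): Centre of the mouth of the outer tube (42 mm diameter with a 50 mm collar, 118 mm long), which is fixed to the carriage and moves with it. With the middle tube fully home its collar rests on this mouth, so that the collar's face is 8 mm in front of the mouth.
- inner_tube (a joint): How far the innermost tube is pushed into the middle tube, m: 0 fully out, 0.050 fully home. Dry friction of about 3 N, the easiest to move; it stays where it is left.
- middle_tube (a joint): How far the middle tube is pushed into the outer tube, m: 0 fully out, 0.060 fully home. Dry friction of about 7 N, so it does not move while the innermost one still slides; it stays where it is left.
- carriage (a joint): How far the sprung carriage (with the outer tube) is pushed back along the cradle's +x, m: 0 at rest, 0.040 at its end stop. The spring has 3 N preload and 600 N/m, so the push is about 3 N + 600 N/m times this value: 20 N at about 0.028. It returns to 0 when let go.
- grease_tin: Loose round tin, green with a pale lid, 67 mm diameter, 38 mm high; bystander, on the worktop beside the extended tubes, on the cradle's -y side. Origin at the centre of its underside.
- tape_roll: Loose tan roll, a thick ring of 73 mm diameter, 19 mm high; bystander, on the worktop beside the cradle, on its -y side. Origin at the centre of its underside.
- bushing_b: Loose tan flanged bushing, 44 mm diameter, 28 mm high; bystander, on the worktop beside the base plate, on the cradle's +y side. Origin at the centre of its underside.

How it is judged:
On the way:
1. the innermost tube is fully home (within 3 mm) while the middle tube is still at least 15 mm out (value of joint inner_tube above 0.047 m and value of joint middle_tube below 0.045 m), for 0.05 s.
At the end, for the whole second after the job is handed in: Both tubes are fully home (innermost and middle each within 3 mm of their stops), the carriage has come back to rest (within 4 mm), and the robot no longer touches the sleeve or cradle (value of joint inner_tube above 0.047 m and value of joint middle_tube above 0.057 m and value of joint carriage below 0.004 m and contact force between the arm and sleeve_stand below 0.1 N).
It fails at once if the sleeve or cradle is pushed with more than 20 N (contact force between anything else and sleeve_stand above 20 N).
It fails at once if a loose part beside the cradle is moved by more than 30 mm (distance of any of grease_tin, tape_roll, bushing_b from where it was at the start of the episode above 0.03 m).
It also fails if it takes over 40 s, if anything falls off the work surface, if the arm or the gripper's body presses on something with over 40 N, if the wrist force passes 120 N, or if a joint passes its speed limit or range.

## Robot

A 6-joint arm with a two-finger parallel gripper is mounted at the origin on a cart in front of the work surface, level with it; the furniture and walls round the work are solid. World frame = base frame: x ahead of the robot, y to its left, z up, the work surface at z = 0. Lengths are in m, angles in rad, forces in N, time in s.
With the tool pointing down it reaches from about 0.3 to 0.95 m from the base axis. Payload 3.1 kg.
Tool frame: the origin (TCP) lies on the front face of the gripper's body, between the roots of the fingers; the fingertips stand 73 mm ahead of it and the grasp point (between the pads) lies 54 mm ahead of it; z points along the fingers, y is the line along which they close (so a half turn about z gives the same grasp; the last joint's range is limited). The gripper opens to 85 mm and grips with 20 to 120 N. Pads are 22 mm wide; open, the fingers measure 114 mm over their backs; the gripper's body (76 mm by 85 mm) begins 54 mm behind the grasp point. The pads swing forward as they close: fully open they stand 13 mm farther back than shut.
Start: joints at [-1.36, 0.308, 1.634, -0, 1.2, -0.07], TCP at [0.173, -0.601, 0.304] pointing down, gripper open.
Joint ranges: [-3.06, 3.06], [-0.79, 1.96], [0.05, 2.63], [-1.19, 4.34], [0.05, 2.64], [-2.94, 2.94]. Speed limits (rad/s): [2.79, 2.79, 3.14, 3.14, 3.14, 3.14].

## Interface

Orientations are given as a 3x3 rotation matrix whose columns are the frame's x, y, z axes.
In Python, from cell import sense, camera, hand_in gives the robot as it stands.
- The arm moves only by the tool servo_tool, never from a script. Its argument "rows" is text: rows parted by semicolons, each of 6 numbers parted by spaces: the shift along the tool's x, y, z in cm, then the turn, a rotation vector about the tool's x, y, z in rad. A call has exactly 10 rows; each row shifts and turns the commanded pose from where the row before left it, along the tool's axes as they then stand; what a row does not reach is not made up. A row lasts 1/12 s, in which the tool goes at most 41.7 mm and 7.16 degrees, less where a joint would pass 70% of its speed; a pose out of reach is approached as far as the arm can. A call is refused whole if a number of a shift passes 4.17 or a number of a turn 0.125, either way. A call with a gripper value outside its range is refused whole. "fingers" is the opening, from -1 (shut) to 1 (fully open), set as the call begins (left out, the last holds). The fingers move at their own pace and stop on an object; the grip force is fixed at half the most. Time passes only in rows, so rows that do not move let the fingers close, or fill a call up. It gives the time, the measured TCP pose, the force, the opening and the grip force at its end, in the units of the state.
- sense(): the state, without advancing time (a new reading comes with each control period).
- camera(name): name is "side" or "top"; returns a dict with "pixels" (480x640x3 uint8, red, green, blue), "range_z" (480x640 float32, m along the optical axis (not along the pixel's ray), 0 where there is no reading), "intrinsics" (3x3 intrinsics, pixels), "k1" (the pictures are not rectified: a ray, as slopes to the right and down, at radius r is drawn at 1 + k1 r^2 times it, then the intrinsics apply), "R" (3x3) and "t" (3): a world point X has camera coordinates R X + t. Camera axes: x right, y down, z forward; pixel columns grow to the right and rows downward; lengths in m; the calibration is good to about 2 mm. A picture is of the moment at which its call begins.
- hand_in(): hands the job in; it is judged then, once.
The state is a dict: "t": time; "q": joint angles; "qd": joint speeds; "joint_torque": joint torques, N m; "position": TCP position; "tool_rot": TCP orientation; "wrist_force": force on the tool from outside, world axes, zero at the start; "wrist_torque": the same for the moment, N m; "width": finger opening in m; "grasp_force": force on a finger pad.
Only numpy, scipy, OpenCV 4.12 (cv2) and the standard library are available. Lean on these libraries where they do the work, as an engineer would, in place of code of your own. Each camera call takes 0.05 s, during which the arm holds its last target. There are 200 camera calls.

## Working session

There is one attempt and no reset: what is moved stays moved. The work goes in short steps, Python scripts to look and compute and a tool call to move; the robot and the scene stay as the last step left them, time stands still between calls to the robot, and variables do not carry over. Pictures are saved under pics/ and viewed, at most 10 in all, crops included, and the job is handed in when it is done.

Besides the shell and the picture viewer there is one more tool, called after "Request:" as name(argument=value, ...) on one line, values as JSON. servo_tool: Moves the arm, as the interface text tells. Its arguments: {"type":"object","properties":{"rows":{"type":"string"},"fingers":{"type":"number"}},"required":["rows"]}

```bash
mkdir -p pics
cat > h.py <<'E'
import numpy as np, cv2
from cell import sense, camera
def world(c,u,v,z=None,d=None):
    K=np.array(c["intrinsics"]);R=np.array(c["R"]);t=np.array(c["t"])
    p=cv2.undistortPoints(np.array([[[u,v]]],float),K,np.array([0,0,0,0,0.]) )[0,0]
    s=p.copy()
    for _ in range(20): s=p/(1+c["k1"]*(s@s))
    r=np.array([s[0],s[1],1.]);
    o=-R.T@t; w=R.T@r
    if z is not None: return o+w*(z-o[2])/w[2]
    return o+w*(d if d else c["range_z"][int(v),int(u)])
E
python3 - <<'E'
from h import *
import pickle
for n in("top","side"):
    c=camera(n);pickle.dump(c,open(n+".pkl","wb"))
    cv2.imwrite(f"pics/{n}0.png",c["pixels"][:,:,::-1]);print(n,c["k1"],np.array(c["R"]).round(2).tolist(),np.array(c["t"]))
s=sense();print(s["t"],s["position"],s["tool_rot"],s["width"])
E
```

```text
top 0.04440739567718546 [[0.0, -1.0, -0.0], [-1.0, -0.0, -0.09], [0.09, 0.0, -1.0]] [-0.04225997  0.58948267  0.86572957]
side -0.02038672063483478 [[-0.99, -0.16, 0.01], [-0.08, 0.43, -0.9], [0.14, -0.89, -0.44]] [0.5682551  0.1075415  0.76763868]
0.1 [ 0.17304436 -0.59993248  0.30276633] [[ 9.60837603e-01  2.77111742e-01 -4.29107097e-04]
 [ 2.77112028e-01 -9.60835397e-01  2.06500128e-03]
 [ 1.59934813e-04 -2.10304161e-03 -9.99997776e-01]] 0.08558064133452863
```

View pics/top0.png

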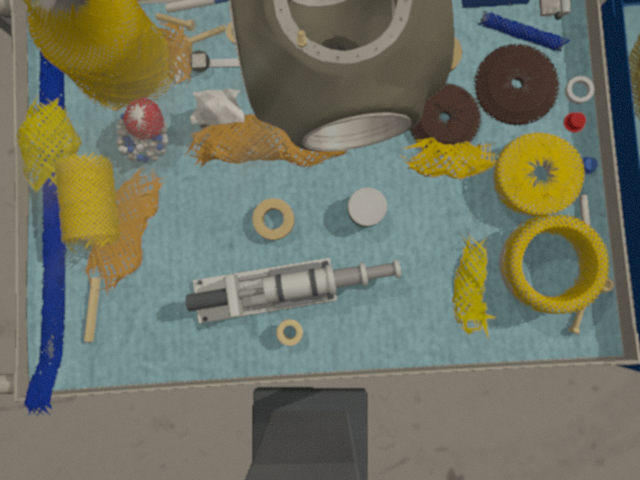

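View pics/side0.png

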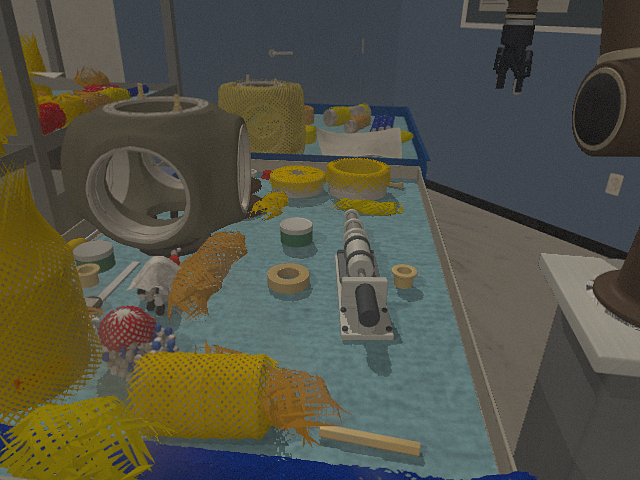

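The top view shows the cradle at about (190–335, 260–320). The tubes point right and the cap is near (399, 268), so the push runs towards image left, which is world +y. The tin is at (367, 207), the roll at (273, 219) and the bushing at (289, 332). I'll enlarge that area.

Run:
```python
from h import *
import pickle
c=pickle.load(open("top.pkl","rb"))
im=c["pixels"][235:345,180:420,::-1]
cv2.imwrite("pics/crop.png",cv2.resize(im,(792,363),interpolation=cv2.INTER_CUBIC))
for u,v in[(395,269),(385,270),(370,273),(350,276),(330,279),(320,281),(295,286)]:
    # top ridge along the axis: search highest point in column band
    P=np.array([world(c,u,vv) for vv in range(v-14,v+15)]);k=P[:,2].argmax();print(u,v-14+k,P[k].round(4), c["range_z"][v,u])
for u,v,z in[(367,207,.038),(273,219,.019),(289,332,.028)]:print(world(c,u,v,z=z).round(3))
```

```text
395 264 [ 0.5376 -0.1636  0.0568] 0.8608616
385 260 [ 0.5086 -0.0453  0.9154] 0.8592961
370 275 [ 0.5192 -0.1218  0.0558] 0.86114097
350 275 [ 0.5191 -0.0882  0.0594] 0.8565786
330 275 [ 0.5189 -0.0547  0.0701] 0.8440146
320 280 [ 0.5106 -0.0382  0.0652] 0.84818053
295 285 [0.5024 0.0029 0.0676] 0.8502183
[ 0.637 -0.119  0.038]
[0.618 0.045 0.019]
[0.422 0.015 0.028]
```

View pics/crop.png

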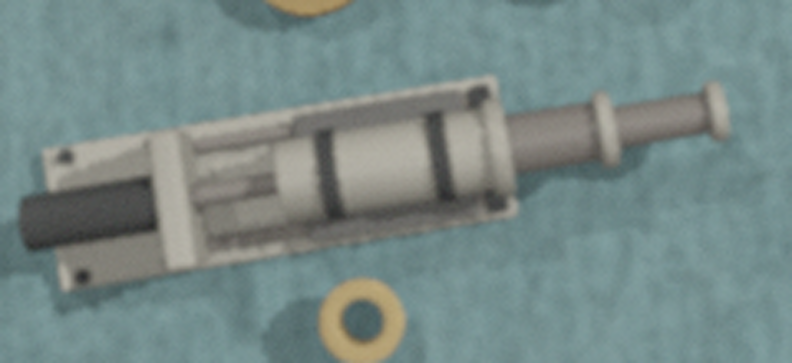

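The crop shows these features, in crop pixels:
- Plate corners: (45,150), (497,78), (518,210) and (62,290).
- Cap: front edge about (728,110), spanning (718,83) to (724,138).
- Collar: about (606,93) to (612,166).
- Mouth collar: about x 500.

Run:
```python
from h import *
import pickle
c=pickle.load(open("top.pkl","rb"))
f=lambda x,y,z:world(c,180+(x+.5)/3.3-.5,235+(y+.5)/3.3-.5,z=z)
A,B,C,D=[f(*p,.010) for p in[(45,150),(497,78),(518,210),(62,290)]]
print("len",np.linalg.norm(A-B),np.linalg.norm(C-D),"w",np.linalg.norm(B-C),np.linalg.norm(A-D))
O=(B+C)/2;b=(A+D)/2;d=(b-O)/np.linalg.norm(b-O);yaw=np.arctan2(d[1],d[0]);print("origin",O,"dir",d,"yaw",yaw)
cap=f(729,110,.058);print("cap top edge",cap,"frame",d@(cap-O),np.cross(d,cap-O)[2])
e1,e2=f(716,83,.042),f(722,139,.042);m=(e1+e2)/2;print("cap mid",m,d@(m-O),np.cross(d,m-O)[2],np.linalg.norm(e1-e2))
e1,e2=f(603,91,.042),f(611,167,.042);m=(e1+e2)/2;print("collar mid",m,d@(m-O),np.cross(d,m-O)[2],np.linalg.norm(e1-e2))
e1,e2=f(155,135,.05),f(185,268,.05)
# depth points of cap
H=c["range_z"]
for v in range(258,280):
  for u in range(388,406):
    p=world(c,u,v)
    if p[2]>.045: print(u,v,p.round(4),(d@(p-O)).round(4)) if u%2==0 and v%3==0 else 0
```

```text
len 0.24392390298302355 0.24471024056494253 w 0.07102514511105454 0.07443079770283784
origin [ 0.51396534 -0.06142492  0.01      ] dir [-0.16537592  0.9862306   0.        ] yaw 1.7369354938781116
cap top edge [ 0.53096377 -0.17257819  0.058     ] frame -0.11243388336684486 0.001617694159849907
cap mid [ 0.53087686 -0.16980549  0.042     ] -0.10968499165780074 0.0012448730852407108 0.0289066069127898
collar mid [ 0.52149962 -0.11211756  0.042     ] -0.051240615543671666 0.0009527978523807832 0.03920257709775561
394 261 [ 0.5429 -0.163   0.0488] -0.105
396 261 [ 0.5428 -0.166   0.0519] -0.1079
398 261 [ 0.5428 -0.1693  0.052 ] -0.1112
388 264 [ 0.5378 -0.1526  0.0514] -0.0938
390 264 [ 0.5379 -0.1565  0.0469] -0.0977
392 264 [ 0.5379 -0.1595  0.0496] -0.1007
394 264 [ 0.5378 -0.1626  0.0517] -0.1037
396 264 [ 0.5376 -0.1652  0.0574] -0.1062
398 264 [ 0.5377 -0.1689  0.0543] -0.11
388 267 [ 0.5327 -0.1524  0.0523] -0.0928
390 267 [ 0.5327 -0.1558  0.0516] -0.0962
392 267 [ 0.5327 -0.1591  0.0524] -0.0994
394 267 [ 0.5327 -0.1621  0.0551] -0.1023
396 267 [ 0.5326 -0.1649  0.0589] -0.1051
398 267 [ 0.5325 -0.1681  0.0597] -0.1083
400 267 [ 0.5326 -0.1717  0.0578] -0.1118
388 270 [ 0.5277 -0.1522  0.0535] -0.0918
390 270 [ 0.5277 -0.1555  0.0538] -0.095
392 270 [ 0.5277 -0.1593  0.0505] -0.0988
394 270 [ 0.5276 -0.162   0.055 ] -0.1015
396 270 [ 0.5276 -0.1649  0.0582] -0.1043
398 270 [ 0.5276 -0.1685  0.0566] -0.1078
400 270 [ 0.5276 -0.1717  0.0574] -0.111
388 273 [ 0.5227 -0.1523  0.0525] -0.091
390 273 [ 0.5227 -0.1556  0.0529] -0.0943
392 273 [ 0.5227 -0.1594  0.0495] -0.098
394 273 [ 0.5227 -0.1627  0.0496] -0.1013
396 273 [ 0.5227 -0.1657  0.0522] -0.1043
398 273 [ 0.5226 -0.1684  0.0564] -0.107
400 273 [ 0.5227 -0.1719  0.0558] -0.1103
388 276 [ 0.5177 -0.153   0.0462] -0.0909
396 276 [ 0.5177 -0.1662  0.0479] -0.104
398 276 [ 0.5177 -0.1691  0.0513] -0.1068
400 276 [ 0.5177 -0.1723  0.0521] -0.11
```

Request:
servo_tool(rows="2.286 -1.287 0.3 0 0 0;2.286 -1.287 0.3 0 0 0;2.286 -1.287 0.3 0 0 0;2.286 -1.287 0.3 0 0 0;2.286 -1.287 0.3 0 0 0;2.286 -1.287 0.3 0 0 0;2.286 -1.287 0.3 0 0 0;2.286 -1.287 0.3 0 0 0;2.286 -1.287 0.3 0 0 0;2.286 -1.287 0.3 0 0 0", fingers=-1)

```text
t: 0.93
position: [0.3577, -0.4122, 0.2732]
tool_rot: [[0.961, 0.277, -0.001], [0.277, -0.961, 0.001], [-0.0, -0.001, -1.0]]
wrist_force: [0.2, -0.2, 0.1]
width: -0.0002
grasp_force: 0.0
```

Request:
servo_tool(rows="2.286 -1.287 0.3 0 0 0;2.286 -1.287 0.3 0 0 0;2.286 -1.287 0.3 0 0 0;2.286 -1.287 0.3 0 0 0;2.286 -1.287 0.3 0 0 0;2.286 -1.287 0.3 0 0 0;2.286 -1.287 0.3 0 0 0;2.286 -1.287 0.3 0 0 0;2.286 -1.287 0.3 0 0 0;2.286 -1.287 0.3 0 0 0")

```text
t: 1.77
position: [0.5416, -0.2253, 0.2432]
tool_rot: [[0.961, 0.277, -0.001], [0.277, -0.961, 0.0], [-0.001, -0.001, -1.0]]
wrist_force: [0.3, -0.3, 0.4]
width: 0.0001
grasp_force: 0.0
```

Request:
servo_tool(rows="0 0 0 0 0 -0.12;0 0 0 0 0 -0.12;0 0 0 0 0 -0.12;0 0 0 0 0 -0.12;0 0 0 0 0 -0.12;0 0 0 0 0 -0.12;0 0 0 0 0 -0.12;0 0 0 0 0 -0.12;0 0 0 0 0 -0.12;0 0 0 0 0 -0.12")

```text
t: 2.6
position: [0.5407, -0.2263, 0.2433]
tool_rot: [[0.084, 0.996, -0.001], [0.996, -0.084, 0.001], [0.0, -0.001, -1.0]]
wrist_force: [0.3, 0.1, -0.3]
width: -0.0
grasp_force: 0.0
```

Request:
servo_tool(rows="0 0 0 0 0 -0.12;0 0 0 0 0 -0.12;0 0 0 0 0 -0.016;0 0 0 0 0 0;0 0 0 0 0 0;0 0 0 0 0 0;0 0 0 0 0 0;0 0 0 0 0 0;0 0 0 0 0 0;0 0 0 0 0 0")

```text
t: 3.43
position: [0.5412, -0.2265, 0.2439]
tool_rot: [[-0.165, 0.986, 0.0], [0.986, 0.165, -0.0], [-0.0, 0.0, -1.0]]
wrist_force: [0.8, -0.0, -0.6]
width: -0.0001
grasp_force: 0.0
```

Request:
servo_tool(rows="0 0 1.4 0 0 0;0 0 1.4 0 0 0;0 0 1.4 0 0 0;0 0 1.4 0 0 0;0 0 1.4 0 0 0;0 0 1.4 0 0 0;0 0 1.4 0 0 0;0 0 1.4 0 0 0;0 0 1.4 0 0 0;0 0 1.4 0 0 0")

```text
t: 4.27
position: [0.5413, -0.2266, 0.1032]
tool_rot: [[-0.165, 0.986, 0.0], [0.986, 0.165, -0.0], [-0.0, 0.0, -1.0]]
wrist_force: [0.3, 0.5, -0.2]
width: -0.0
grasp_force: 0.0
```

Run:
```python
from h import *
c=camera("side");cv2.imwrite("pics/side1.png",cv2.resize(c["pixels"][170:350,250:450,::-1],(660,594),interpolation=cv2.INTER_CUBIC))
s=sense();print(s["t"],s["position"],s["wrist_force"])
c=camera("top");cv2.imwrite("pics/top1.png",cv2.resize(c["pixels"][180:360,220:460,::-1],(792,594),interpolation=cv2.INTER_CUBIC))
```

```text
4.3167 [ 0.53941397 -0.22568579  0.10027341] [-0.99059053  0.57039432 -0.72680873]
```

View pics/side1.png

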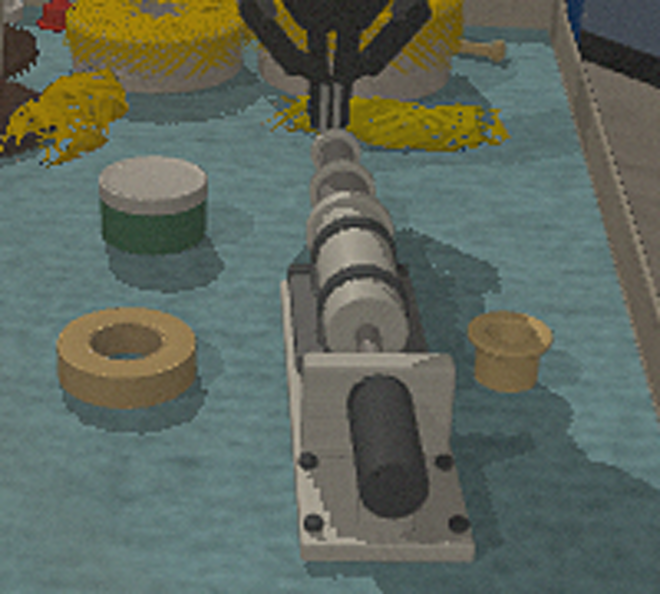

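View pics/top1.png

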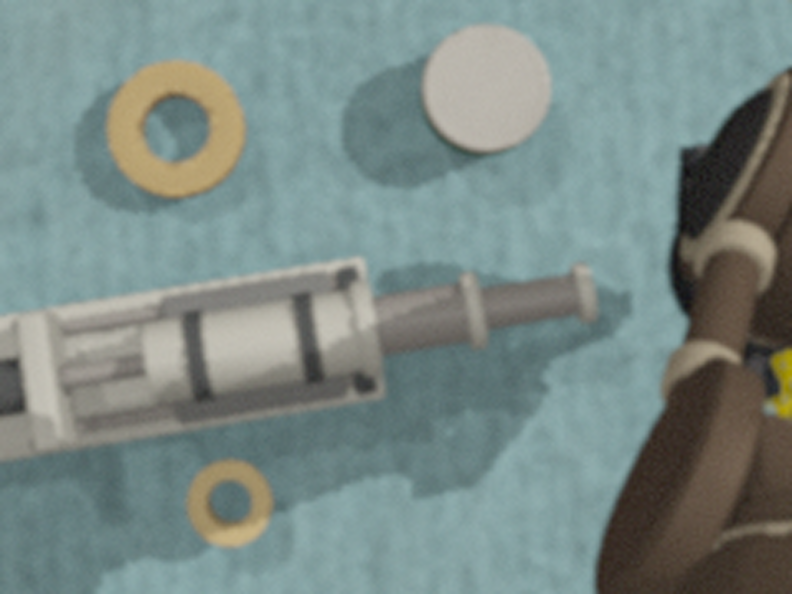

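The side crop shows the closed fingertips at (332,120), directly behind the cap at (336,150). The top crop shows the cap face at about (592,290), with a free lane and the tin and bushing well clear. I'll approach, then push slowly.

Request:
servo_tool(rows="0.35 0 0 0 0 0;0.35 0 0 0 0 0;0.35 0 0 0 0 0;0.35 0 0 0 0 0;0.35 0 0 0 0 0;0.35 0 0 0 0 0;0.35 0 0 0 0 0;0.35 0 0 0 0 0;0.35 0 0 0 0 0;0.35 0 0 0 0 0")

```text
t: 5.2
position: [0.5352, -0.1916, 0.1039]
tool_rot: [[-0.165, 0.986, -0.0], [0.986, 0.165, 0.0], [0.0, -0.0, -1.0]]
wrist_force: [0.4, -1.1, -0.0]
width: -0.0003
grasp_force: 0.0
```

Request:
servo_tool(rows="0.15 0 0 0 0 0;0.15 0 0 0 0 0;0.15 0 0 0 0 0;0.15 0 0 0 0 0;0.15 0 0 0 0 0;0.15 0 0 0 0 0;0.15 0 0 0 0 0;0.15 0 0 0 0 0;0.15 0 0 0 0 0;0.15 0 0 0 0 0")

```text
t: 6.03
position: [0.533, -0.1776, 0.104]
tool_rot: [[-0.165, 0.986, 0.0], [0.986, 0.165, -0.001], [-0.001, 0.0, -1.0]]
wrist_force: [0.1, -2.6, -0.7]
width: -0.0003
grasp_force: 1.5
```

Request:
servo_tool(rows="0.2 0 0 0 0 0;0.2 0 0 0 0 0;0.2 0 0 0 0 0;0.2 0 0 0 0 0;0.2 0 0 0 0 0;0.2 0 0 0 0 0;0.2 0 0 0 0 0;0.2 0 0 0 0 0;0.2 0 0 0 0 0;0.2 0 0 0 0 0")

```text
t: 6.87
position: [0.5296, -0.1573, 0.1039]
tool_rot: [[-0.165, 0.986, 0.0], [0.986, 0.165, -0.0], [-0.0, 0.0, -1.0]]
wrist_force: [0.5, -3.4, -0.8]
width: -0.0001
grasp_force: 1.5
```

Request:
servo_tool(rows="0.2 0 0 0 0 0;0.2 0 0 0 0 0;0.2 0 0 0 0 0;0.2 0 0 0 0 0;0.2 0 0 0 0 0;0.2 0 0 0 0 0;0.2 0 0 0 0 0;0.2 0 0 0 0 0;0.2 0 0 0 0 0;0.2 0 0 0 0 0")

```text
t: 7.7
position: [0.5263, -0.1376, 0.1039]
tool_rot: [[-0.165, 0.986, 0.0], [0.986, 0.165, -0.0], [-0.0, 0.0, -1.0]]
wrist_force: [-0.1, -3.6, 0.9]
width: -0.0
grasp_force: 1.5
```

Request:
servo_tool(rows="0.1 0 0 0 0 0;0.1 0 0 0 0 0;0.1 0 0 0 0 0;0.1 0 0 0 0 0;0.1 0 0 0 0 0;0.1 0 0 0 0 0;0.1 0 0 0 0 0;0.1 0 0 0 0 0;0.1 0 0 0 0 0;0.1 0 0 0 0 0")

```text
t: 8.53
position: [0.5248, -0.1284, 0.104]
tool_rot: [[-0.166, 0.986, 0.001], [0.986, 0.166, -0.001], [-0.001, 0.0, -1.0]]
wrist_force: [1.1, -6.8, -0.3]
width: -0.0004
grasp_force: 3.1
```

Request:
servo_tool(rows="0.1 0 0 0 0 0;0.1 0 0 0 0 0;0.1 0 0 0 0 0;0.1 0 0 0 0 0;0.1 0 0 0 0 0;0.1 0 0 0 0 0;0.1 0 0 0 0 0;0.1 0 0 0 0 0;0.1 0 0 0 0 0;0.1 0 0 0 0 0")

```text
t: 9.37
position: [0.5232, -0.1189, 0.104]
tool_rot: [[-0.166, 0.986, 0.001], [0.986, 0.166, -0.002], [-0.002, 0.0, -1.0]]
wrist_force: [0.2, -7.6, -0.1]
width: -0.0003
grasp_force: 3.5
```

Request:
servo_tool(rows="0.2 0 0 0 0 0;0.2 0 0 0 0 0;0.2 0 0 0 0 0;0.2 0 0 0 0 0;0.2 0 0 0 0 0;0.2 0 0 0 0 0;0.2 0 0 0 0 0;0.2 0 0 0 0 0;0.2 0 0 0 0 0;0.2 0 0 0 0 0")

```text
t: 10.2
position: [0.5199, -0.0991, 0.104]
tool_rot: [[-0.166, 0.986, 0.001], [0.986, 0.166, -0.002], [-0.002, 0.001, -1.0]]
wrist_force: [-0.2, -7.1, -0.4]
width: 0.0001
grasp_force: 3.5
```

Request:
servo_tool(rows="0.2 0 0 0 0 0;0.2 0 0 0 0 0;0.2 0 0 0 0 0;0.2 0 0 0 0 0;0.2 0 0 0 0 0;0.2 0 0 0 0 0;0.2 0 0 0 0 0;0.2 0 0 0 0 0;0.2 0 0 0 0 0;0.2 0 0 0 0 0")

```text
t: 11.03
position: [0.5167, -0.0794, 0.104]
tool_rot: [[-0.166, 0.986, 0.001], [0.986, 0.166, -0.002], [-0.002, 0.001, -1.0]]
wrist_force: [0.7, -7.7, -1.4]
width: 0.0001
grasp_force: 4.0
```

Request:
servo_tool(rows="0.1 0 0 0 0 0;0.1 0 0 0 0 0;0.1 0 0 0 0 0;0.1 0 0 0 0 0;0.1 0 0 0 0 0;0.1 0 0 0 0 0;0.1 0 0 0 0 0;0.1 0 0 0 0 0;0.1 0 0 0 0 0;0.1 0 0 0 0 0")

```text
t: 11.87
position: [0.5153, -0.0709, 0.1042]
tool_rot: [[-0.167, 0.986, 0.002], [0.986, 0.167, -0.004], [-0.005, 0.001, -1.0]]
wrist_force: [0.3, -12.4, -1.1]
width: 0.0
grasp_force: 6.4
```

The force has risen at the spring rate to 12 N, so the stop has been reached. I'll back away.

Request:
servo_tool(rows="-0.2 0 0 0 0 0;-0.2 0 0 0 0 0;-0.2 0 0 0 0 0;-0.2 0 0 0 0 0;-0.2 0 0 0 0 0;-0.2 0 0 0 0 0;-0.2 0 0 0 0 0;-0.2 0 0 0 0 0;-0.3 0 0 0 0 0;-0.4 0 0 0 0 0")

```text
t: 12.7
position: [0.5179, -0.0907, 0.1036]
tool_rot: [[-0.165, 0.986, -0.002], [0.986, 0.165, 0.002], [0.002, -0.001, -1.0]]
wrist_force: [-0.2, 0.6, 0.3]
width: 0.0002
grasp_force: 0.0
```

Request:
servo_tool(rows="-1 0 0 0 0 0;-1.2 0 0 0 0 0;-1.2 0 0 0 0 0;-1.2 0 0 0 0 0;-1.2 0 0 0 0 0;-1.2 0 0 0 0 0;-1.2 0 0 0 0 0;-1 0 0 0 0 0;0 0 0 0 0 0;0 0 0 0 0 0")

```text
t: 13.53
position: [0.5337, -0.1828, 0.1038]
tool_rot: [[-0.164, 0.986, -0.0], [0.986, 0.164, 0.0], [0.0, -0.0, -1.0]]
wrist_force: [0.0, -0.4, 0.7]
width: -0.0002
grasp_force: 0.0
```

Run:
```python
from h import *
c=camera("top");cv2.imwrite("pics/top2.png",cv2.resize(c["pixels"][180:360,180:420,::-1],(792,594),interpolation=cv2.INTER_CUBIC))
s=sense();print(s["t"],s["position"],s["wrist_force"])
```

```text
13.5833 [ 0.53343066 -0.18221584  0.1036971 ] [ 0.91502994 -0.10612382  0.07021216]
```

View pics/top2.png

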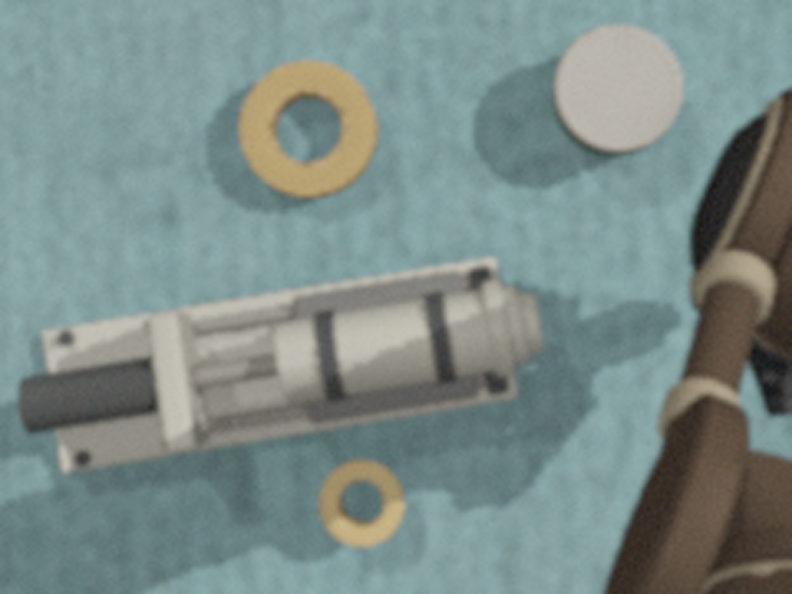

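The crop shows the cap edge at about (541,325), the collar at 528 and the mouth at 513. That is about 15 mm in total, so both discs are stacked flush. The carriage is back at rest and the loose parts haven't moved. I'm handing in.

```bash
python3 -c "from cell import hand_in;print(hand_in())"
```

```text
the job is handed in; nothing more can be done
None
```

I closed the sleeve, innermost tube first and then the middle one. The highest push reading was about 12 N. The arm is backed clear, the carriage is at rest, the loose parts look unmoved in the last picture, and the job is handed in (no score was returned).

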